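# Pin the work-rest arm of a pen polishing machine

## Robot

A 6-joint arm with a two-finger parallel gripper is mounted at the origin on the work surface. World frame = base frame: x ahead of the robot, y to its left, z up, the work surface at z = 0. Lengths are in mm, angles in degrees, forces in N, time in s.
With the tool pointing down it reaches from about 300 to 850 mm from the base axis. Payload 4.2 kg.
Tool frame: the origin (TCP) lies midway between the tips of the shut fingers; the grasp point (between the pads) lies 19 mm behind it; z points along the fingers, y is the line along which they close (so a half turn about z gives the same grasp; the last joint's range is limited). The gripper opens to 91 mm and grips with 3 to 60 N. Pads are 32 mm wide; open, the fingers measure 118 mm over their backs; the gripper's body (76 mm by 178 mm) begins 60 mm behind the grasp point.
Start: joints at [-65.718, 18.312, 89.639, -0, 72.044, -1.146], TCP at [246.896, -519.313, 213.976] pointing down, gripper open.
Joint ranges: [-177.97, 177.97], [-48.28, 115.42], [12.27, 149.76], [-77.06, 257.06], [2.81, 150.46], [-146.56, 146.56]. Speed limits (degrees/s): [147.25, 147.25, 180, 180, 180, 180].

## Interface

Orientations are given as [roll, pitch, yaw] about the fixed x, y, z axes, in that order (R = Rz(yaw) Ry(pitch) Rx(roll)).
In Python, from workcell import env gives the robot as it stands.
- The arm moves only by the shell command python3 -m jog 'ROWS' [FORCE]. ROWS is a JSON object of lists of equal length, an entry for each row: "jaw": the finger opening in mm, from 0 to 91.2; "slide": the shift along the tool's x, y, z in units of 30 mm (1.0 is 30 mm), a list of three; "spin": the turn about the tool's z in units of 8 degrees (1.0 is 8 degrees). In form: {"jaw": [jaw, ...], "slide": [[dx, dy, dz], ...], "spin": [spin, ...]}. A call has 1 to 10 rows; each row shifts and turns the commanded pose from where the row before left it, along the tool's axes as they then stand; what a row does not reach is not made up. A row lasts 1/10 s, in which the tool goes at most 50 mm and 8.59 degrees, less where a joint would pass 70% of its speed; a pose out of reach is approached as far as the arm can. A call is refused whole if a number of a shift passes 1 or a number of a turn 1, either way. A call with a gripper value outside its range is refused whole. The fingers move at their own pace and stop on an object; FORCE is the grip in N (left out, the last holds). Time passes only in rows, so rows that do not move let the fingers close. It gives the time, the measured TCP pose, the force, the opening and the grip force at its end, in the units of the state.
- env.state(): the state, without advancing time (a new reading comes with each control period).
- env.grab_frame(name): name is "scene" or "side" or "wrist"; returns the picture (384x512x3 uint8, red, green, blue); there is no depth.
- env.camera_model(name): a dict with "fx", "fy", "cx", "cy" (pixels), "camera_from_world" (4x4, takes a point from world to camera coordinates). Camera axes: x right, y up, looking along -z (the intrinsics and any distortion apply to the point x, -y, -z); pixel columns grow to the right and rows downward; lengths in mm; the calibration is good to about 2 mm. The wrist camera is an equidistant fisheye: a pixel r from the principal point sees the ray r / f radians off the axis. A picture is of the moment at which its call begins: read the wrist's pose just before it. camera_model takes no time and is no camera call; for the wrist camera it gives the pose at the moment of the call.
- env.job_done(): hands the job in; it is judged then, once.
The state is a dict: "time_s": time; "qpos": joint angles; "qvel": joint speeds; "effort": joint torques, N m; "ee_pos": TCP position; "ee_rot": TCP orientation; "force": force on the tool from outside, world axes, zero at the start; "torque": the same for the moment, N m; "gripper_width": finger opening in mm; "gripper_force": force on a finger pad.
Only numpy, scipy, OpenCV 4.12 (cv2) and the standard library are available. Lean on these libraries where they do the work, as an engineer would, in place of code of your own. Each camera call takes 0.05 s, during which the arm holds its last target. There are 200 camera calls.

## Task

Swing the polishing machine's work-rest arm fully in against its stop, so that its eye lies between the two ears of the fork, then take the thick hitch pin from the wooden stand and push it down through both ears and the eye until its flange sits flat on the upper ear, and let go. The head that carries fork and arm may sit several millimetres off its marked place across the machine, so find the hole by feel and work the pin in gently: never press it against the machine with more than 30 N. Leave the thin mandrel, jar, loupe and screwdriver where they are.

Things in the scene. Friction and masses are not known exactly. Their poses are not given: they have to be found in the camera images.
- machine: Fixed polishing machine on a grey base plate 200 x 360 x 12 mm. Origin: on the bench, under the nominal hole axis of the fork; z up, x to the fork's open side, y from the fork to the arm's pivot. Two 166 mm tall cheeks with spindle and drums stand within y 145 to 310, x 20 to 105 mm. Fork and pivot sit on one head, clamped rigidly in a cross slot up to 8 mm from nominal either way along machine x.
- head_mark (a point): Nominal hole axis at the upper ear's top, z 79 mm: it does NOT show the head's offset (up to 8 mm along machine x, none along y), to be found by feel or sight. Seen from the true hole axis: level aluminium ears z 45 to 55 and 69 to 79 mm, x -36 to 20, y -20 to 20 mm, joined by a web at x -36 to -26, a plain 13 mm hole in each; pivot at (0, 110) mm.
- rest_arm (a joint): Hinge of the work-rest arm on the head's pivot: 0 rad = against its rigid stop, the eye then exactly in line with the ears' holes; positive = swung out to machine +x (counter-clockwise from above), to 1.1. Friction about 0.2 N m, no spring: stays where left. 0.009 rad is 1 mm at the eye.
- pivot_mark (a point): A fixed point on the pivot axis at nominal, z 67 mm, which does not show the head's offset. Arm: flat steel bar, z 57 to 67 mm, 36 mm square eye with a 14 mm hole 110 mm from the pivot. Upright finger post on it to pinch from above, 12 mm across, z 67 to 105 mm, 40 mm from the pivot: at arm angle q it stands at machine (40 sin q, 110 - 40 cos q) mm plus the head's offset.
- pin: Loose steel hitch pin, about 120 g, standing upright in one of the two holes of the stand. Origin: on its axis at the underside of the flange; z up along the axis. Below: shank 12 mm across, 50 mm long, its last 1.5 mm chamfered to a flat tip 9.6 mm across. Above: flange 26 mm across, 5 mm thick, then a round grip stem 14 mm across from z 5 to 40 mm.
- pin_tip (a point): Centre of the pin's tip, 50 mm below its origin.
- stand: Fixed wooden block 60 x 160 x 60 mm, origin at the centre of its underside, with two 15 mm through holes at its y -45 and +45 mm; the pin and the mandrel hang in them by their flanges on its top, either way round.
- mandrel: Bystander: thin steel mandrel hanging in the other hole of the stand; stem 9 mm and shank 6 mm across, flange like the pin's; same heights and origin as the pin.
- jar: Bystander: glass jar 48 mm across, 50 mm tall; origin at the centre of its underside.
- loupe: Bystander: black ring loupe 38 mm across, 22 mm tall; origin at the centre of its underside.
- driver: Bystander: yellow-handled screwdriver 150 mm long, lying on the bench.

How it is judged (in metres and radians):
On the way, in this order (a step that is already met when the one before it is completed fails the run):
1. the arm's eye is swung in between the ears of the fork against its stop (within 0.03 rad) (value of joint rest_arm below 0.03 rad), for 0.2 s.
2. the pin's tip has gone down through the upper ear and into the eye (z of pin_tip in the frame of machine below 0.064 m and x of pin_tip in the frame of machine between -0.013 and 0.013 m and y of pin_tip in the frame of machine between -0.006 and 0.006 m and value of joint rest_arm below 0.03 rad), for 0.1 s.
At the end, for the whole second after the job is handed in: Pin stands in the fork within 0.08 rad of upright, flange underside 76 to 81 mm above the bench (seated is 79), axis within 10 mm of the nominal fork axis along the machine x and 3 mm along y, arm within 0.03 rad of its stop with its eye trapped on the pin, at rest, let go (z of pin in the frame of machine between 0.076 and 0.081 m and x of pin in the frame of machine between -0.01 and 0.01 m and y of pin in the frame of machine between -0.003 and 0.003 m and angle between the z axis of pin and the z axis of machine, either way round below 0.08 rad and value of joint rest_arm below 0.03 rad and linear speed of pin below 0.01 m/s); the robot touches nothing.
It fails at once if the pin is pressed against the machine with more than 30 N (contact force between pin and machine above 30 N).
It fails at once if the mandrel is moved more than 20 mm (distance of mandrel from where it was at the start of the episode above 0.02 m).
It fails at once if the jar is moved more than 20 mm (distance of jar from where it was at the start of the episode above 0.02 m).
It fails at once if the loupe is moved more than 20 mm (distance of loupe from where it was at the start of the episode above 0.02 m).
It fails at once if the driver is moved more than 20 mm (distance of driver from where it was at the start of the episode above 0.02 m).
It also fails if it takes over 72 s, if anything falls off the work surface, if the arm or the gripper's body presses on something with over 40 N, if the wrist force passes 120 N, or if a joint passes its speed limit or range.

## Working session

There is one attempt and no reset: what is moved stays moved. The work goes in short steps, Python scripts to look and compute and a shell command to move; the robot and the scene stay as the last step left them, time stands still between calls to the robot, and variables do not carry over. Pictures are saved under pics/ and viewed, at most 10 in all, crops included, and the job is handed in when it is done.

```bash
ls; mkdir -p pics; python3 - <<'E'
from workcell import env
import cv2,numpy as np
s=env.state();print(s)
for n in("scene","side"):
    m=env.camera_model(n);print(n,m)
    cv2.imwrite(f"pics/{n}0.png",cv2.resize(env.grab_frame(n)[...,::-1],(800,600),interpolation=cv2.INTER_CUBIC))
E
```

```text
pics
{'time_s': 0.0, 'qpos': array([-6.57168980e+01,  1.83511090e+01,  8.97062182e+01,  1.43179715e-03,
        7.20436141e+01, -1.14723469e+00]), 'qvel': array([ 0.06349808, -0.02605157, -0.06716527,  0.07826698,  0.12143165,
       -0.04049415]), 'effort': array([ 9.82741149e-04, -4.12457657e+01, -2.31975478e+01,  7.29776337e-02,
        4.57257824e-02, -1.14781596e-04]), 'ee_pos': array([ 246.70132681, -518.8295702 ,  213.12688823]), 'ee_rot': array([-1.79899106e+02, -3.38201851e-03,  2.54298911e+01]), 'force': array([-0.21914871,  0.82883679,  0.33667287]), 'torque': array([-0.0221429 , -0.02283734,  0.00337496]), 'gripper_force': 0.0, 'gripper_width': 90.73886288704043}
scene {'fx': 400.3646339752774, 'fy': 400.3646339752774, 'cx': 263.08236065762225, 'cy': 194.5433344687725, 'camera_from_world': array([[ 7.96143785e-01,  6.04814245e-01,  1.88361774e-02,
        -4.60160889e+02],
       [-4.67942514e-01,  5.95640579e-01,  6.52872196e-01,
         2.53116423e+02],
       [ 3.83646813e-01, -5.28594390e-01,  7.57233844e-01,
        -1.47600459e+03],
       [ 0.00000000e+00,  0.00000000e+00,  0.00000000e+00,
         1.00000000e+00]])}
side {'fx': 385.87714798306024, 'fy': 385.87714798306024, 'cx': 263.11102357278776, 'cy': 190.98731304134708, 'camera_from_world': array([[ 9.51104119e-01, -3.08583533e-01,  1.33100685e-02,
        -5.76188302e+02],
       [ 2.16234040e-01,  6.96001475e-01,  6.84707811e-01,
        -1.70104914e+02],
       [-2.20553383e-01, -6.48350329e-01,  7.28696134e-01,
        -9.51683269e+02],
       [ 0.00000000e+00,  0.00000000e+00,  0.00000000e+00,
         1.00000000e+00]])}
```

View pics/scene0.png

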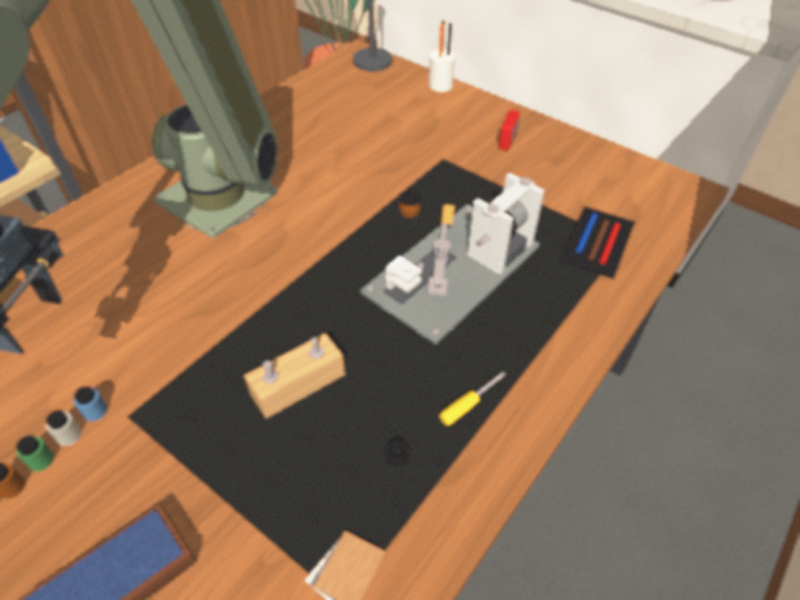

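View pics/side0.png

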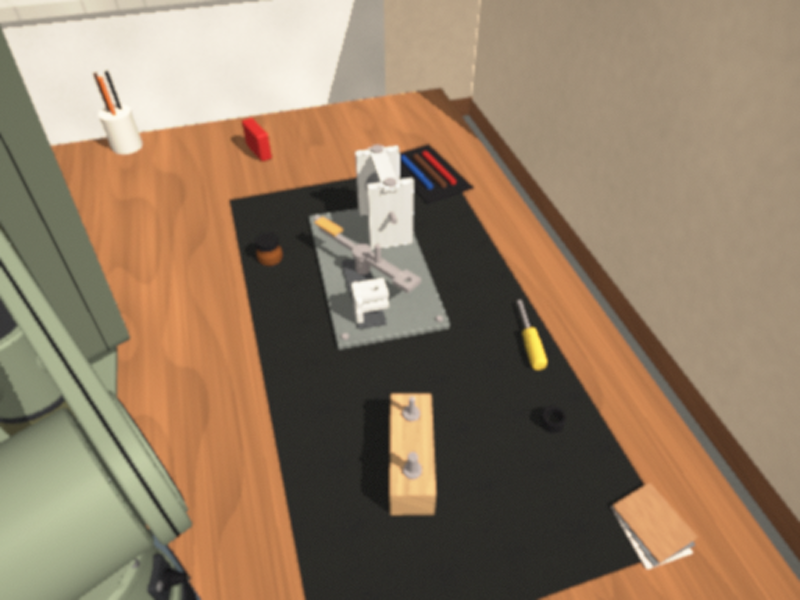

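```bash
cat >h.py <<'E'
import numpy as np,cv2
from workcell import env
def ray(n,u,v,m=None):
    m=m or env.camera_model(n);T=m["camera_from_world"];R=T[:3,:3]
    x=(u-m["cx"])/m["fx"];y=(v-m["cy"])/m["fy"]
    if n=="wrist":
        r=np.hypot(x,y);k=np.sin(r)/max(r,1e-9);d=np.array([x*k,-y*k,-np.cos(r)])
    else: d=np.array([x,-y,-1.])
    return -R.T@T[:3,3],R.T@d
def at_z(n,u,v,z,m=None):
    o,d=ray(n,u,v,m);return o+d*(z-o[2])/d[2]
def proj(n,p,m=None):
    m=m or env.camera_model(n);T=m["camera_from_world"];c=T[:3,:3]@np.asarray(p,float)+T[:3,3];c=np.array([c[0],-c[1],-c[2]])
    if n=="wrist":
        r=np.hypot(c[0],c[1]);a=np.arctan2(r,c[2]);return m["cx"]+m["fx"]*a*c[0]/r,m["cy"]+m["fy"]*a*c[1]/r
    return m["cx"]+m["fx"]*c[0]/c[2],m["cy"]+m["fy"]*c[1]/c[2]
E
python3 - <<'E'
from h import *
np.set_printoptions(precision=1,suppress=True)
k=.64
def P(l,n,z,*pts):
    for u,v in pts: print(l,n,at_z(n,u*k,v*k,z)[:2])
P('base','side',12,(338,346),(448,326),(311,215))
P('base','scene',12,(362,292),(436,342),(538,244))
P('standtop','side',60,(390,395),(432,395),(390,500),(435,500))
P('standtop','scene',60,(245,378),(265,398),(325,335),(344,354))
P('flanges','side',62,(411,415),(412,472))
P('flanges','scene',62,(270,378),(316,353))
P('loupe','side',10,(553,420));P('jar','side',25,(268,250));P('driver','side',10,(540,365),(520,300))
P('eye','side',67,(408,281));P('eye','scene',67,(438,287))
P('post','side',67,(375,262));P('pivot','side',67,(363,253))
print(env.camera_model('wrist'))
a=env.grab_frame('side')[...,::-1];b=env.grab_frame('scene')[...,::-1]
f=lambda im,x,y,w,h:cv2.resize(im[y:y+h,x:x+w],(400,300),interpolation=cv2.INTER_CUBIC)
c=np.vstack([np.hstack([f(a,190,130,100,75),f(a,225,245,80,60)]),np.hstack([f(b,225,125,100,75),f(b,150,205,80,60)])])
cv2.imwrite('pics/c1.png',c)
cv2.imwrite('pics/w0.png',cv2.resize(env.grab_frame('wrist')[...,::-1],(800,600),interpolation=cv2.INTER_CUBIC))
E
```

```text
base side [465.5 -28.5]
base side [660.2 -42.3]
base side [492.1 331.4]
base scene [472.3 -26.2]
base scene [665.5 -37. ]
base scene [684.3 320.6]
standtop side [ 512.7 -181.8]
standtop side [ 572.8 -200.7]
standtop side [ 465.8 -339.2]
standtop side [ 522.1 -357.1]
standtop scene [ 471.8 -333.3]
standtop scene [ 527.9 -340.5]
standtop scene [ 516.5 -179.7]
standtop scene [ 571.8 -190.6]
flanges side [ 531.6 -225.5]
flanges side [ 505.2 -311.2]
flanges scene [ 506.7 -307.8]
flanges scene [ 532.4 -220.4]
loupe side [ 749.7 -269.3]
jar side [389.1 234. ]
driver side [ 778. -167.]
driver side [809.5 -21.1]
eye side [609.8  33. ]
eye scene [612.8  38.2]
post side [567.6  96.8]
pivot side [553.  126.5]
{'fx': 297.3186396354542, 'fy': 297.3186396354542, 'cx': 256.7278387852022, 'cy': 189.5617593562457, 'camera_from_world': array([[   0.4,   -0.9,   -0. , -574.5],
       [   0.9,    0.4,   -0.3,   31.8],
       [   0.2,    0.1,    1. , -391.6],
       [   0. ,    0. ,    0. ,    1. ]])}
```

View pics/c1.png

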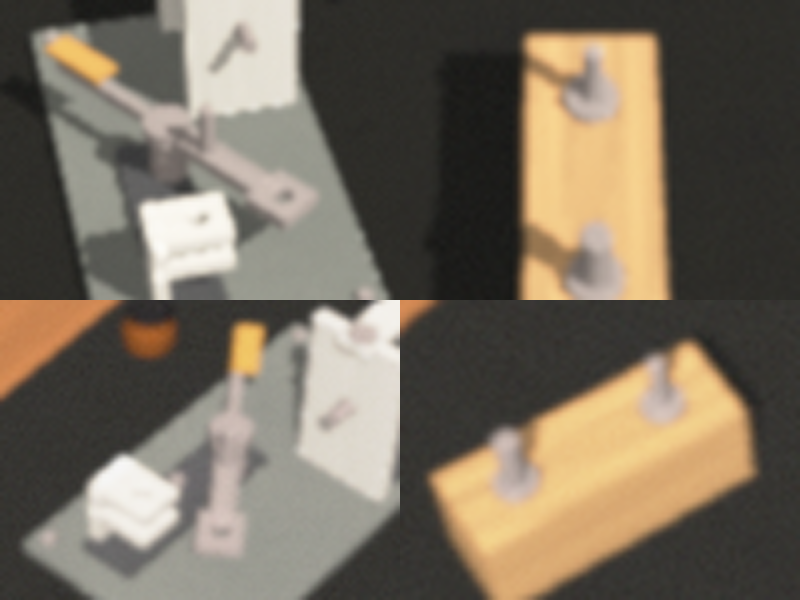

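View pics/w0.png

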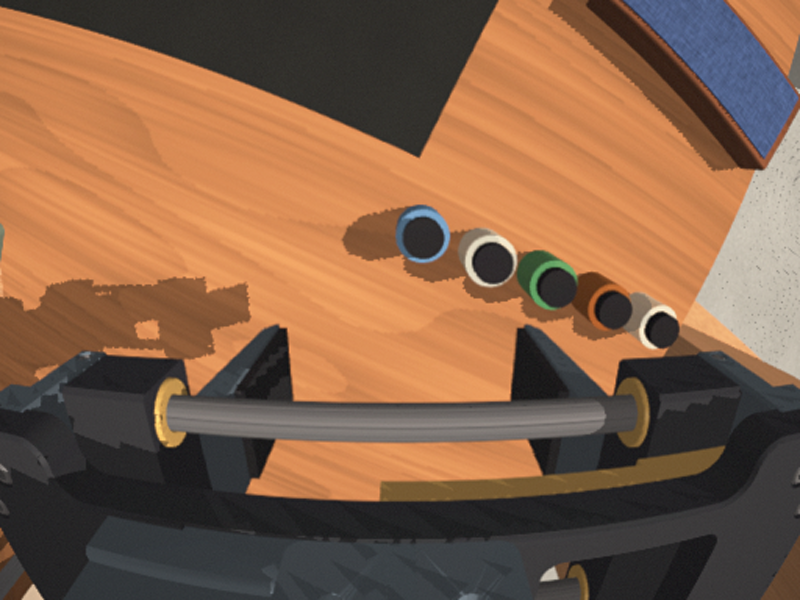

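```bash
python3 - <<'E'
from h import *
np.set_printoptions(precision=1,suppress=True)
o,d=ray('wrist',256.7,189.6);p=env.state()['ee_pos'];print(o-p,d)
for u,v in((200,217),(150,203),(222,193),(240,240)):pass
print('hole side',at_z('side',190+202/4,130+217/4,79))
E
python3 -m jog '{"jaw":[40,40,40,40,40,40,40,40],"slide":[[0,0,0],[0,0,0],[0,0,0],[0,0,0],[0,0,0],[0,0,0],[0,0,0],[0,0,0]],"spin":[-1,-1,-1,-1,-1,-1,-1,-0.6]}' 20
```

```text
[ 69.9  32.7 171. ] [-0.2 -0.1 -1. ]
hole side [548.5  22.1  79. ]
time_s: 1.05
ee_pos: [246.8, -519.2, 213.8]
ee_rot: [-180.0, -0.0, 86.5]
force: [0.1, -0.2, -0.1]
gripper_width: 40.0
gripper_force: 0.0
```

```bash
python3 -m jog '{"jaw":[40,40,40,40,40,40,40,40,40,40],"slide":[[0.85,0.47,0],[0.85,0.47,0],[0.85,0.47,0],[0.85,0.47,0],[0.85,0.47,0],[0.85,0.47,0],[0.85,0.47,0],[0.85,0.47,0],[0.85,0.47,0],[0.85,0.47,0]],"spin":[0,0,0,0,0,0,0,0,0,0]}'
python3 -m jog '{"jaw":[40,40,40,40,40,40,40,40,40,40],"slide":[[0.85,0.47,0],[0.85,0.47,0],[0.85,0.47,0],[0.85,0.47,0],[0.85,0.47,0],[0.85,0.47,0],[0.85,0.47,0],[0.85,0.47,0],[0,0,0],[0,0,0]],"spin":[0,0,0,0,0,0,0,0,0,0]}'
python3 - <<'E'
from h import *
np.save('w1.npy',env.camera_model('wrist'),allow_pickle=True)
im=env.grab_frame('wrist')[...,::-1];cv2.imwrite('pics/w1raw.png',im)
cv2.imwrite('pics/w1.png',cv2.resize(im,(800,600),interpolation=cv2.INTER_CUBIC))
E
```

```text
time_s: 2.05
ee_pos: [404.8, -273.1, 213.9]
ee_rot: [180.0, 0.0, 86.2]
force: [0.4, -0.8, -0.7]
gripper_width: 39.5
gripper_force: 0.0
time_s: 3.05
ee_pos: [530.2, -77.7, 213.7]
ee_rot: [-180.0, 0.0, 86.3]
force: [-0.4, 0.1, -0.1]
gripper_width: 40.0
gripper_force: 0.0
```

View pics/w1.png

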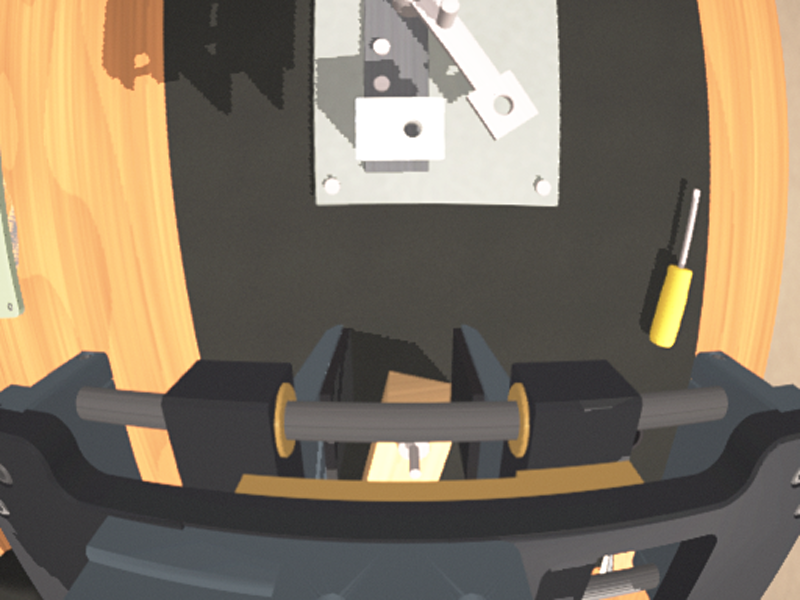

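```bash
python3 - <<'E'
from h import *
np.set_printoptions(precision=1,suppress=True)
m=np.load('w1.npy',allow_pickle=True).item();k=.64
def P(l,z,*pts):
    for u,v in pts: print(l,at_z('wrist',u*k,v*k,z,m)[:2])
P('hole',79,(412,128.5))
P('ear',79,(356,98),(446,97),(356,159),(444,160))
P('base',12,(316,204),(557,205),(314,0),(557,0))
P('eye',67,(503,105));P('post top',105,(450,6))
im=cv2.imread('pics/w1raw.png')
c=cv2.resize(im[0:140,195:360],None,fx=4.5,fy=4.2,interpolation=cv2.INTER_CUBIC);cv2.imwrite('pics/c2.png',c)
E
```

```text
hole [543.5  24.2]
ear [508.7  47.2]
ear [566.8  44.2]
ear [505.9   6.7]
ear [563.    2.4]
base [464.3 -25.1]
base [662.1 -36.5]
base [473.5 146.6]
base [673.7 140.6]
eye [606.9  39.5]
post top [570.7  98.9]
```

View pics/c2.png

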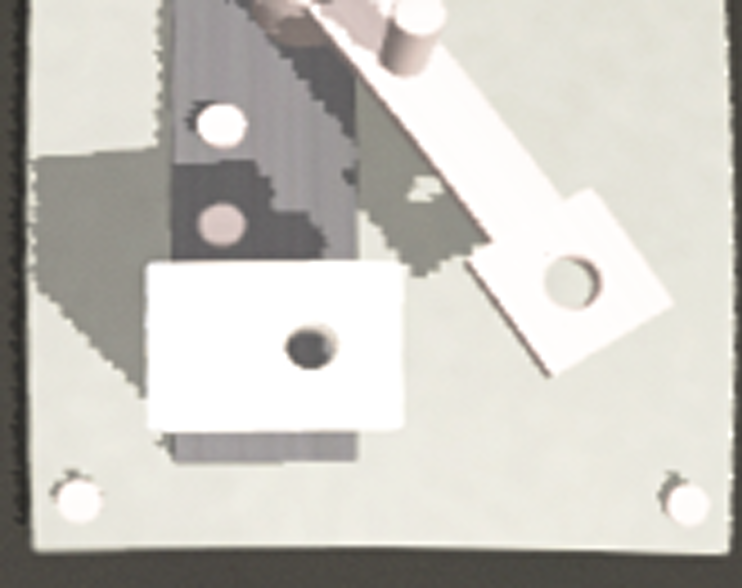

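```bash
python3 -m jog '{"jaw":[40,40,40,40,40,40,40,40,40],"slide":[[0.85,0.14,0],[0.85,0.14,0],[0.85,0.14,0],[0.85,0.14,0],[0.85,0.14,0],[0.85,0.14,0],[0.85,0.14,0],[0,0,0],[0,0,0]],"spin":[0,0,0,0,0,0,0,0,0]}'
python3 -m jog '{"jaw":[40,40,40,40,40,40,40,40,40],"slide":[[0,0,0.7],[0,0,0.7],[0,0,0.7],[0,0,0.7],[0,0,0.6],[0,0,0.5],[0,0,0.5],[0,0,0],[0,0,0]],"spin":[0,0,0,0,0,0,0,0,0]}'
```

```text
time_s: 4.0
ee_pos: [571.1, 97.2, 213.8]
ee_rot: [-180.0, 0.1, 86.2]
force: [-0.4, 0.3, 0.2]
gripper_width: 40.0
gripper_force: 0.0
time_s: 4.9
ee_pos: [571.4, 97.0, 82.3]
ee_rot: [-180.0, 0.0, 86.1]
force: [-0.5, 0.7, -0.4]
gripper_width: 39.5
gripper_force: 0.0
```

```bash
python3 -m jog '{"jaw":[40,40,40,40,40,40,40,40,40,40],"slide":[[0,-0.2,0],[0,-0.2,0],[0,-0.1,0],[0,-0.1,0],[0,-0.1,0],[0,-0.1,0],[0,-0.1,0],[0,-0.1,0],[0,-0.1,0],[0,0,0]],"spin":[0,0,0,0,0,0,0,0,0,0]}'
```

```text
time_s: 5.9
ee_pos: [542.1, 98.8, 83.4]
ee_rot: [179.5, 0.1, 86.3]
force: [6.7, -5.9, 0.2]
gripper_width: 40.0
gripper_force: 3.5
```

```bash
python3 -m jog '{"jaw":[40,40,40],"slide":[[0,-0.05,0],[0,-0.05,0],[0,0,0]],"spin":[0,0,0]}'
```

```text
time_s: 6.2
ee_pos: [538.8, 99.2, 83.4]
ee_rot: [179.5, 0.1, 86.3]
force: [5.7, -5.4, 0.1]
gripper_width: 40.0
gripper_force: 3.2
```

```bash
python3 -m jog '{"jaw":[40,40,40],"slide":[[0,-0.05,0],[0,-0.05,0],[0,0,0]],"spin":[0,0,0]}'; python3 -m jog '{"jaw":[40,40,40],"slide":[[0,-0.04,0],[0,-0.03,0],[0,0,0]],"spin":[0,0,0]}'
```

```text
time_s: 6.5
ee_pos: [535.5, 99.6, 83.3]
ee_rot: [179.6, 0.1, 86.3]
force: [5.2, -4.3, 0.1]
gripper_width: 39.8
gripper_force: 2.9
time_s: 6.8
ee_pos: [533.9, 99.7, 83.3]
ee_rot: [179.5, 0.1, 86.3]
force: [6.6, -5.7, -0.2]
gripper_width: 40.1
gripper_force: 3.4
```

```bash
python3 -m jog '{"jaw":[40,40,40],"slide":[[0,-0.04,0],[0,-0.03,0],[0,0,0]],"spin":[0,0,0]}'; python3 -m jog '{"jaw":[40,40,40],"slide":[[0,-0.04,0],[0,-0.03,0],[0,0,0]],"spin":[0,0,0]}'
```

```text
time_s: 7.1
ee_pos: [533.8, 99.7, 83.3]
ee_rot: [179.3, 0.1, 86.3]
force: [11.9, -5.8, -4.5]
gripper_width: 39.8
gripper_force: 5.8
time_s: 7.4
ee_pos: [533.8, 99.7, 83.3]
ee_rot: [179.0, 0.1, 86.3]
force: [15.1, -7.0, -7.7]
gripper_width: 40.3
gripper_force: 8.2
```

```bash
python3 -m jog '{"jaw":[40,40,40,40,40,40,40,40,40],"slide":[[0,0.15,0],[0,0.25,0],[0,0,-0.7],[0,0,-0.8],[0,0,-0.8],[0,0,-0.8],[0,0,-0.7],[0,0,-0.6],[0,0,0]],"spin":[0,0,0,0,0,0,0,0,0]}'
python3 -m jog '{"jaw":[40,40,40,40,40,40,40,40,60,60],"slide":[[-0.85,0,0],[-0.85,0,0],[-0.85,0,0],[-0.85,0,0],[-0.85,0,0],[-0.85,0,0],[-0.5,0,0],[0,0,0],[0,0,0],[0,0,0]],"spin":[0,0,0,0,0,0,0,0,0,0]}'
python3 - <<'E'
from h import *
np.set_printoptions(precision=1,suppress=True)
np.save('w2.npy',env.camera_model('wrist'),allow_pickle=True)
im=env.grab_frame('wrist')[...,::-1];cv2.imwrite('pics/w2raw.png',im)
cv2.imwrite('pics/c3.png',cv2.resize(im[0:150,185:385],(800,600),interpolation=cv2.INTER_CUBIC))
E
```

```text
time_s: 8.3
ee_pos: [539.3, 100.9, 216.5]
ee_rot: [179.7, -0.1, 86.2]
force: [0.5, -0.9, 0.7]
gripper_width: 40.0
gripper_force: 0.0
time_s: 9.3
ee_pos: [527.1, -66.2, 213.7]
ee_rot: [-180.0, -0.0, 86.3]
force: [0.1, -0.2, -0.7]
gripper_width: 52.8
gripper_force: 0.0
```

View pics/c3.png

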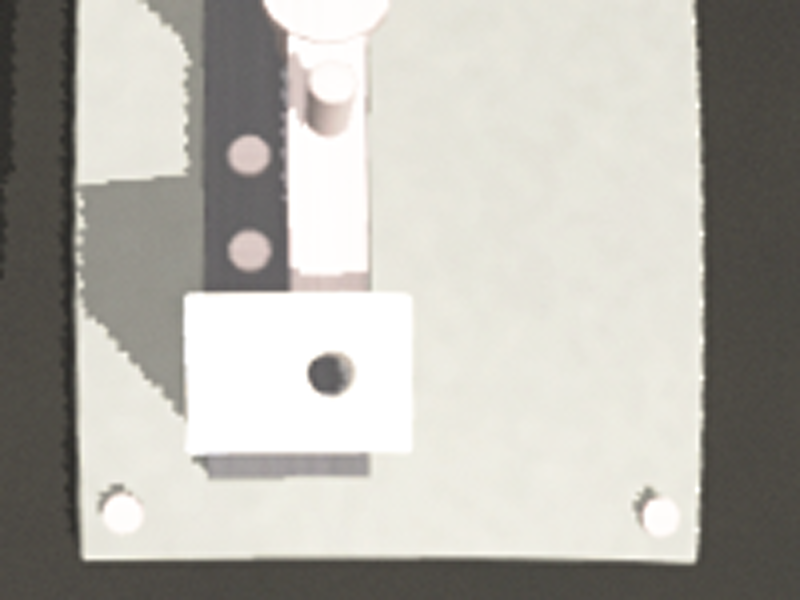

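```bash
python3 -m jog '{"jaw":[60,60,60,60,60,60,60,60,60,60],"slide":[[-0.85,0,0],[-0.85,0,0],[-0.85,0,0],[-0.85,0,0],[-0.85,0,0],[-0.85,0,0],[-0.85,0,0],[-0.85,0,0],[-0.85,0,0],[-0.85,0,0]],"spin":[0,0,0,0,0,0,0,0,0,0]}'
python3 -m jog '{"jaw":[60,60,60,60,60],"slide":[[-0.8,0,0],[-0.8,0,0],[-0.7,0,0],[0,0,0],[0,0,0]],"spin":[0,0,0,0,0]}'
python3 - <<'E'
from h import *
np.set_printoptions(precision=1,suppress=True)
m=np.load('w2.npy',allow_pickle=True).item()
for u,v in((331,373),(186,293),(412,293),(187,453),(412,452)):print(at_z('wrist',185+u/4,v/4,79,m))
np.save('w3.npy',env.camera_model('wrist'),allow_pickle=True)
im=env.grab_frame('wrist')[...,::-1];cv2.imwrite('pics/w3raw.png',im)
cv2.imwrite('pics/w3.png',cv2.resize(im[0:225,106:406],(800,600),interpolation=cv2.INTER_CUBIC))
E
```

```text
time_s: 10.35
ee_pos: [510.8, -321.8, 213.9]
ee_rot: [180.0, -0.0, 86.3]
force: [0.5, 0.2, -0.2]
gripper_width: 60.0
gripper_force: 0.0
time_s: 10.85
ee_pos: [506.0, -390.0, 213.7]
ee_rot: [-180.0, -0.1, 86.2]
force: [-0.6, 0.7, 0.4]
gripper_width: 60.0
gripper_force: 0.0
[543.9  24.3  79. ]
[508.7  47.6  79. ]
[565.8  44.   79. ]
[506.1   6.2  79. ]
[563.4   2.9  79. ]
```

View pics/w3.png

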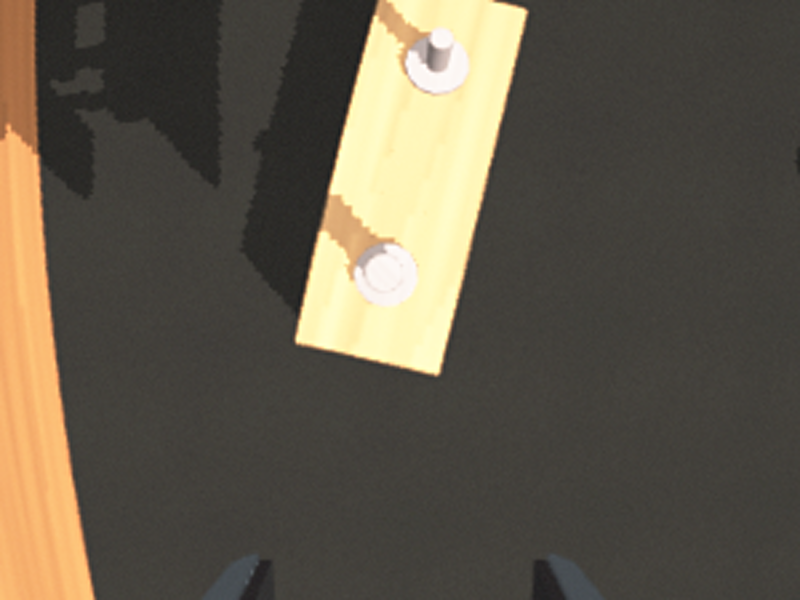

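```bash
python3 - <<'E'
from h import *
np.set_printoptions(precision=1,suppress=True)
m=np.load('w3.npy',allow_pickle=True).item();k=.375
print(at_z('wrist',106+384*k,271*k,100,m),at_z('wrist',106+386*k,274*k,65,m))
p=np.array([505.5,-309.])
E
```

```text
[ 504.9 -307.4  100. ] [ 504.8 -307.9   65. ]
```

```bash
python3 -m jog '{"jaw":[60,60,60,60,60,60],"slide":[[0.7,-0.05,0],[0.7,-0.05,0],[0.7,-0.05,0],[0.64,-0.07,0],[0,0,0],[0,0,0]],"spin":[0,0,0,0,0,0]}'
python3 -m jog '{"jaw":[60,60,60,60,60,60,60,60,60],"slide":[[0,0,0.7],[0,0,0.7],[0,0,0.7],[0,0,0.7],[0,0,0.7],[0,0,0.6],[0,0,0.5],[0,0,0.18],[0,0,0]],"spin":[0,0,0,0,0,0,0,0,0]}'
```

```text
time_s: 11.5
ee_pos: [504.9, -307.5, 214.4]
ee_rot: [180.0, 0.1, 86.3]
force: [0.3, -0.1, -0.4]
gripper_width: 59.9
gripper_force: 0.0
time_s: 12.4
ee_pos: [504.4, -308.5, 69.9]
ee_rot: [-179.9, -0.0, 86.2]
force: [-0.5, 0.0, 0.2]
gripper_width: 60.0
gripper_force: 0.0
```

```bash
python3 -m jog '{"jaw":[0,0,0,0,0,0,0,0,0,0],"slide":[[0,0,0],[0,0,0],[0,0,0],[0,0,0],[0,0,0],[0,0,0],[0,0,0],[0,0,0],[0,0,0],[0,0,0]],"spin":[0,0,0,0,0,0,0,0,0,0]}' 25
```

```text
time_s: 13.4
ee_pos: [504.6, -308.1, 70.7]
ee_rot: [180.0, 0.0, 86.2]
force: [-0.1, 0.2, 2.3]
gripper_width: 13.6
gripper_force: 25.0
```

```bash
python3 -m jog '{"jaw":[0,0,0,0,0,0,0,0],"slide":[[0,0,-0.3],[0,0,-0.6],[0,0,-0.8],[0,0,-0.8],[0,0,-0.8],[0,0,-0.8],[0,0,-0.7],[0,0,0]],"spin":[0,0,0,0,0,0,0,0]}'
python3 -m jog '{"jaw":[0,0,0,0,0,0,0,0,0,0],"slide":[[0.5,0.04,0],[0.8,0.04,0],[0.8,0.04,0],[0.8,0.04,0],[0.8,0.04,0],[0.8,0.04,0],[0.8,0.04,0],[0.8,0.04,0],[0.8,0.04,0],[0.8,0.04,0]],"spin":[0,0,0,0,0,0,0,0,0,0]}'
python3 -m jog '{"jaw":[0,0,0,0,0,0,0,0],"slide":[[0.8,0.04,0],[0.8,0.04,0],[0.8,0.04,0],[0.6,0.04,0],[0.3,0.03,0],[0,0,0],[0,0,0],[0,0,0]],"spin":[0,0,0,0,0,0,0,0]}'
```

```text
time_s: 14.2
ee_pos: [506.2, -309.0, 218.1]
ee_rot: [179.6, 0.2, 86.2]
force: [-0.4, -0.4, -0.3]
gripper_width: 13.5
gripper_force: 25.0
time_s: 15.2
ee_pos: [530.5, -76.2, 212.7]
ee_rot: [-179.8, -0.0, 86.2]
force: [0.1, -0.1, -1.6]
gripper_width: 13.2
gripper_force: 25.0
time_s: 16.0
ee_pos: [543.7, 19.3, 214.2]
ee_rot: [-180.0, 0.0, 86.2]
force: [-0.9, 0.4, -1.3]
gripper_width: 13.4
gripper_force: 25.0
```

```bash
python3 -m jog '{"jaw":[0,0,0,0,0,0,0,0],"slide":[[0.16,0.01,0],[0,0,0.5],[0,0,0.6],[0,0,0.6],[0,0,0.4],[0,0,0.2],[0,0,0],[0,0,0]],"spin":[0,0,0,0,0,0,0,0]}'
python3 - <<'E'
from h import *
ims=[]
for n,(x,y,w,h) in(('side',(205,130,80,120)),('scene',(220,110,80,120))):
    im=env.grab_frame(n)[...,::-1];ims.append(cv2.resize(im[y:y+h,x:x+w],(400,600),interpolation=cv2.INTER_CUBIC))
    for p in((543.8,24.3,79),(543.8,24.3,82)):print(n,np.subtract(proj(n,p),(x,y))*5)
cv2.imwrite('pics/c4.png',np.hstack(ims));s=env.state();print(s['ee_pos'])
E
```

```text
time_s: 16.8
ee_pos: [545.2, 24.7, 146.2]
ee_rot: [179.9, -0.0, 86.2]
force: [0.2, 0.6, -1.3]
gripper_width: 13.2
gripper_force: 25.0
side [167.9788862  270.29874312]
side [167.79309638 266.36838966]
scene [197.31461548 316.58886244]
scene [197.37372964 313.17223386]
[545.28729471  24.76400949 146.42365358]
```

View pics/c4.png

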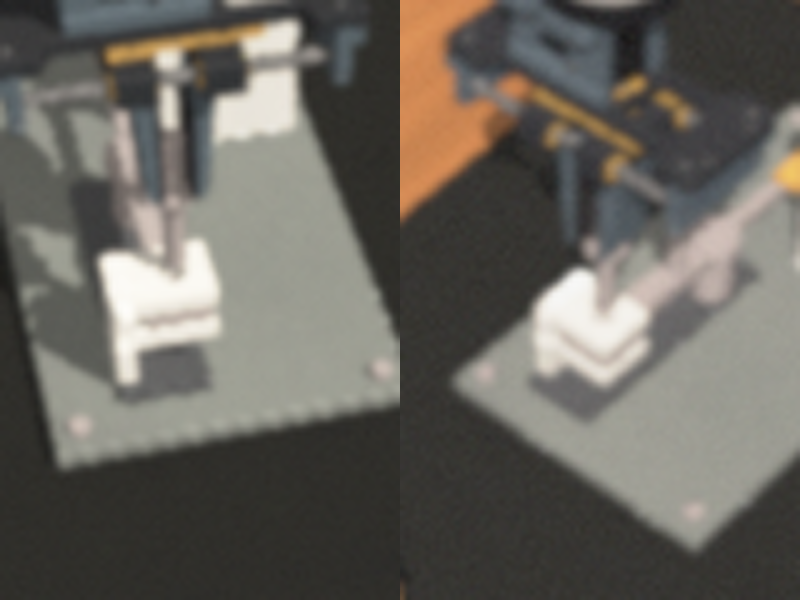

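```bash
python3 -m jog '{"jaw":[0,0,0,0,0,0,0,0,0],"slide":[[-0.015,-0.045,0],[0,0,0],[0,0,0.06],[0,0,0.06],[0,0,0.06],[0,0,0.04],[0,0,0.04],[0,0,0],[0,0,0]],"spin":[0,0,0,0,0,0,0,0,0]}'
```

```text
time_s: 17.8
ee_pos: [543.3, 24.4, 137.7]
ee_rot: [-180.0, 0.0, 86.2]
force: [-0.5, -0.5, -0.9]
gripper_width: 13.2
gripper_force: 25.0
```

```bash
python3 -m jog '{"jaw":[0,0,0,0,0,0],"slide":[[0,0,0.04],[0,0,0.04],[0,0,0.04],[0,0,0.04],[0,0,0],[0,0,0]],"spin":[0,0,0,0,0,0]}'
```

```text
time_s: 18.4
ee_pos: [543.3, 24.4, 132.9]
ee_rot: [-180.0, 0.0, 86.2]
force: [-0.8, -0.1, -0.8]
gripper_width: 13.4
gripper_force: 25.0
```

```bash
python3 -m jog '{"jaw":[0,0,0,0,0,0,0],"slide":[[0,0,0.06],[0,0,0.06],[0,0,0.06],[0,0,0.06],[0,0,0.06],[0,0,0],[0,0,0]],"spin":[0,0,0,0,0,0,0]}'
python3 -m jog '{"jaw":[0,0,0,0,0,0,0],"slide":[[0,0,0.05],[0,0,0.05],[0,0,0.05],[0,0,0.05],[0,0,0.05],[0,0,0],[0,0,0]],"spin":[0,0,0,0,0,0,0]}'
```

```text
time_s: 19.1
ee_pos: [543.2, 24.4, 123.9]
ee_rot: [-180.0, 0.0, 86.2]
force: [-0.2, -0.6, -0.2]
gripper_width: 13.4
gripper_force: 25.0
time_s: 19.8
ee_pos: [543.3, 24.4, 116.4]
ee_rot: [180.0, 0.0, 86.2]
force: [-0.2, -0.1, -0.7]
gripper_width: 13.3
gripper_force: 25.0
```

```bash
python3 -m jog '{"jaw":[0,0,0,0,0,0,0],"slide":[[0,0,0.05],[0,0,0.05],[0,0,0.05],[0,0,0.05],[0,0,0.05],[0,0,0],[0,0,0]],"spin":[0,0,0,0,0,0,0]}'
python3 -m jog '{"jaw":[0,0,0,0,0,0,0],"slide":[[0,0,0.06],[0,0,0.06],[0,0,0.06],[0,0,0.06],[0,0,0.06],[0,0,0],[0,0,0]],"spin":[0,0,0,0,0,0,0]}'
```

```text
time_s: 20.5
ee_pos: [543.2, 24.4, 108.9]
ee_rot: [-180.0, 0.0, 86.2]
force: [-0.2, 0.1, -1.6]
gripper_width: 13.0
gripper_force: 25.0
time_s: 21.2
ee_pos: [543.3, 24.4, 99.9]
ee_rot: [-180.0, 0.0, 86.2]
force: [-0.0, 0.6, -0.2]
gripper_width: 13.3
gripper_force: 25.0
```

Expected seat at TCP ≈ 89.

```bash
python3 -m jog '{"jaw":[0,0,0,0,0,0,0],"slide":[[0,0,0.06],[0,0,0.06],[0,0,0.06],[0,0,0.06],[0,0,0.06],[0,0,0],[0,0,0]],"spin":[0,0,0,0,0,0,0]}'
python3 -m jog '{"jaw":[0,0,0,0,0,0],"slide":[[0,0,0.03],[0,0,0.03],[0,0,0.03],[0,0,0.03],[0,0,0],[0,0,0]],"spin":[0,0,0,0,0,0]}'
```

```text
time_s: 21.9
ee_pos: [543.3, 24.4, 90.9]
ee_rot: [-180.0, 0.0, 86.2]
force: [-0.3, 1.0, -0.9]
gripper_width: 13.4
gripper_force: 25.0
time_s: 22.5
ee_pos: [543.5, 24.4, 89.6]
ee_rot: [179.9, -0.0, 86.2]
force: [-4.5, -0.4, 12.6]
gripper_width: 13.4
gripper_force: 25.0
```

```bash
python3 -m jog '{"jaw":[0,50,50,50,50,50,50,50,50],"slide":[[0,0,-0.07],[0,0,0],[0,0,0],[0,0,0],[0,0,0],[0,0,0],[0,0,0],[0,0,-0.3],[0,0,-0.5]],"spin":[0,0,0,0,0,0,0,0,0]}'
python3 -m jog '{"jaw":[50,50,50,50,50,50,50,50,50,50],"slide":[[0,0,-0.7],[0,0,-0.7],[0,0,-0.7],[0,0,-0.7],[-0.8,0,-0.3],[-0.8,0,0],[-0.8,0,0],[-0.6,0,0],[0,0,0],[0,0,0]],"spin":[0,0,0,0,0,0,0,0,0,0]}'
python3 - <<'E'
from h import *
ims=[]
im=env.grab_frame('wrist')[...,::-1];ims.append(cv2.resize(im[0:150,185:385],(400,300),interpolation=cv2.INTER_CUBIC))
for n,(x,y,w,h) in(('side',(200,120,100,75)),('scene',(220,120,100,75))):
    im=env.grab_frame(n)[...,::-1];ims.append(cv2.resize(im[y:y+h,x:x+w],(400,300),interpolation=cv2.INTER_CUBIC))
    print([np.subtract(proj(n,(543.8,24.3,z)),(x,y))*4 for z in(79,119)])
cv2.imwrite('pics/c5.png',np.vstack([np.hstack(ims[:2]),np.hstack([ims[2],ims[2]*0])]))
E
```

```text
time_s: 23.4
ee_pos: [542.6, 24.4, 113.3]
ee_rot: [-179.9, 0.0, 86.2]
force: [-0.2, -0.8, -0.1]
gripper_width: 49.8
gripper_force: 0.0
time_s: 24.4
ee_pos: [537.4, -65.3, 206.9]
ee_rot: [180.0, -0.0, 86.2]
force: [-0.6, 0.3, -1.1]
gripper_width: 50.2
gripper_force: 0.0
[array([154.38310896, 256.2389945 ]), array([152.34795448, 213.18563152])]
[array([157.85169238, 213.27108995]), array([158.49708788, 175.96908473])]
```

View pics/c5.png

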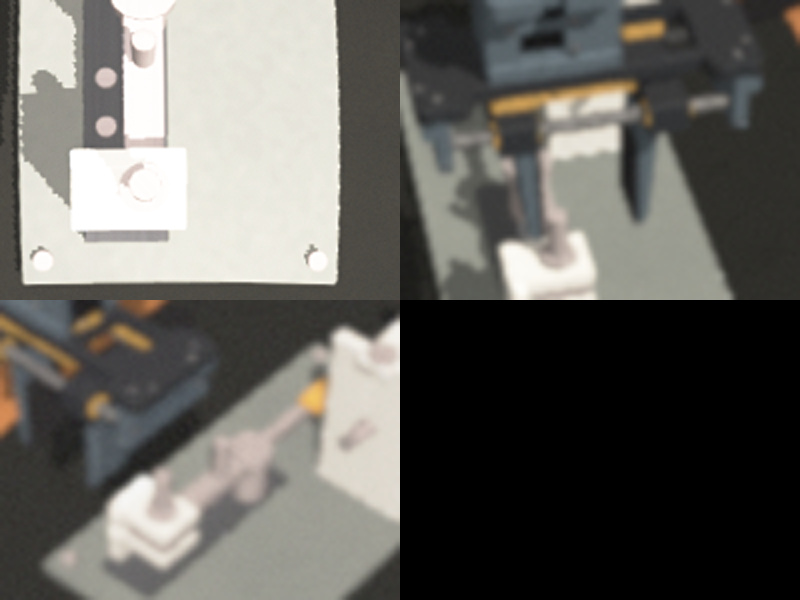

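The wrist view, upper left, shows the pin upright at about (144,182) with its flange flat on the upper ear. The arm is in line with the fork, and the gripper is clear of everything.

```bash
python3 -c "
from workcell import env
print(env.job_done())"
```

```text
the job is handed in; nothing more can be done
None
```

The work-rest arm is swung in against its stop, and the pin is seated through both ears and the eye and let go. The job was handed in at about 24.5 s without a verdict coming back, the pin was never pressed down with more than about 13 N in the readings, and the mandrel, jar, loupe and screwdriver were not touched.

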